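# Clip the lid onto the teapot

### The arm

A 6-joint arm with a two-finger parallel gripper is mounted at the origin on the work surface. World frame = base frame: x ahead of the robot, y to its left, z up, the work surface at z = 0. Lengths are in m, angles in rad, forces in N, time in s.
With the tool pointing down it reaches from about 0.25 to 0.775 m from the base axis. Payload 4 kg.
Tool frame: the origin (TCP) lies midway between the tips of the shut fingers; the grasp point (between the pads) lies 19 mm behind it (grip_point_offset is the distance from the TCP to the grasp point, in m); z points along the fingers, y is the line along which they close (so a half turn about z gives the same grasp; the last joint's range is limited). The gripper opens to 94 mm and grips with 3 to 60 N. Pads are 16 mm wide; open, the fingers measure 119 mm over their backs; the gripper's body (75 mm by 177 mm) begins 78 mm behind the grasp point.
Start: joints at [-1.296, 0.087, 1.371, -0, 1.684, -0.103], TCP at [0.203, -0.511, 0.206] pointing down, gripper open.
Joint ranges: [-3.1, 3.1], [-0.76, 2.03], [0.27, 2.55], [-1.08, 4.22], [0.17, 2.65], [-2.57, 2.57]. Speed limits (rad/s): [2.79, 2.79, 3.14, 3.14, 3.14, 3.14].

### API

Orientations are given as [roll, pitch, yaw] about the fixed x, y, z axes, in that order (R = Rz(yaw) Ry(pitch) Rx(roll)).
In Python, from bench import * gives the robot as it stands.
- The arm moves only by the tool carry_out, never from a script. Its argument "commands" is a list of rows, each a list of 6 numbers: the shift along the tool's x, y, z in m, then the turn, a rotation vector about the tool's x, y, z in rad. In form: [[tx, ty, tz, rx, ry, rz], ...]. A call has exactly 5 rows; each row is the pose to reach, as a shift and turn from the pose commanded when the call began, along the tool's axes at that moment; what a row does not reach only later rows make up. A row lasts 1/10 s, in which the tool goes at most 50 mm and 8.59 degrees, less where a joint would pass 70% of its speed; a pose out of reach is approached as far as the arm can. A call with a gripper value outside its range is refused whole. "jaw" is the opening, from 0 (shut) to 1 (fully open), set as the call begins (left out, the last holds). The fingers move at their own pace and stop on an object; the grip force is fixed at half the most. Time passes only in rows, so rows that repeat a pose let the fingers close, or fill a call up. It gives the time, the measured TCP pose, the force, the opening and the grip force at its end, in the units of the state.
- get_obs(): the state, without advancing time (a new reading comes with each control period).
- snapshot(name): name is "scene" or "top" or "wrist"; returns a dict with "img" (384x512x3 uint8, red, green, blue), "range_z" (384x512 float32, m along the optical axis (not along the pixel's ray), 0 where there is no reading), "fx", "fy", "cx", "cy" (pixels), "R" (3x3) and "t" (3): a world point X has camera coordinates R X + t. Camera axes: x right, y down, z forward; pixel columns grow to the right and rows downward; lengths in m; the calibration is good to about 2 mm. A picture is of the moment at which its call begins.
- close_job(): hands the job in; it is judged then, once.
The state is a dict: "time": time; "joint_positions": joint angles; "qvel": joint speeds; "joint_torque": joint torques, N m; "tool_pos": TCP position; "ee_rot": TCP orientation; "wrist_force": force on the tool from outside, world axes, zero at the start; "wrist_torque": the same for the moment, N m; "width": finger opening in m; "finger_force": force on a finger pad.
Only numpy, scipy, OpenCV 4.12 (cv2) and the standard library are available. Lean on these libraries where they do the work, as an engineer would, in place of code of your own. Each camera call takes 0.05 s, during which the arm holds its last target. There are 200 camera calls.

### The job

Put the teapot's own lid (the one with a flat tongue on its edge) back on the teapot: hook the tongue in under the lip above the spout with the lid tilted, then press the other side down until the spring catch above the handle snaps over its edge and the lid lies level on the rim. The catch is stiff, but the pot is stoneware: press firmly enough to feel it snap, no harder. Leave everything else on the shelf where it is.

Things in the scene. Friction and masses are not known exactly. Their poses are not given: they have to be found in the camera images.
- teapot: White stoneware teapot, immovable in a pine trivet (148 mm across, 12 high; belly 136 across). Origin: centre of the trivet's underside; z up, x towards the spout. Flat rim 115 mm above the shelf, outer diameter 94, inner 74. Spout ends 126 mm out on +x, 116 mm high; handle loop reaches 125 mm out on -x, 99 mm high.
- teapot_rim (a point): Centre of the teapot's mouth at the height of the rim's top (115 mm above the shelf); axes as the teapot's: x to the spout and lip, z up. A seated lid's flange lies with its underside on this plane, centred within about 1.5 mm.
- teapot_lip (a point): Middle of the lower inner edge of the lip above the spout: 51 mm from the mouth's centre on +x, 8.5 mm above the rim plane; axes as the teapot's. The lip is 4 mm thick, 38 wide, runs from x 51 to 66. Beneath it is the slot for the lid's tongue: 30 mm wide between cheeks (x 49 to 66), end wall at x 61.5, floor 10 mm below the rim plane.
- catch_tip (a point): Innermost lower corner of the steel spring catch above the handle: at rest at x -43.5 mm from the mouth's centre, 6.5 above the rim plane. 18 mm wide; its nose slopes up and outwards to 16 mm above the rim at x -48.5. The lid's back tab pressed down on it (15 to 25 N) pushes it out, then it springs back over the flange. Its upright face is at x -49.5.
- catch (a joint): Angle of the spring catch (rad): 0 at rest (upright, as it also is when snapped over the seated lid), grows as it is pushed outwards, away from the mouth; about 0.14 as the lid passes.
- lid: The teapot's loose white lid, about 150 g. Origin: centre of its underside; z up, x to the tongue. Plug 64 mm across, z 0 to 8; flange 86 across, z 8 to 13, with a 24 wide back tab on -x whose flank flares from x -43.5 (z 8) to x -48 (z 12.5); tongue 22 wide, z 8-12, to x 60; knob: upright bar 14 thick (x), 36 long (y), z 13 to 39. Seated: origin at the mouth's centre, 8 mm below the rim plane.
- lid_tongue (a point): Middle of the end face of the lid's tongue: at (60, 0, 10) mm in the lid's frame.
- lid_back (a point): Point on top of the lid's flange, 30 mm from the centre on the side away from the tongue, at (-30, 0, 13) mm in the lid's frame: a good place to press.
- jar_lid: Another white lid, not wanted: 92 mm across, round knob 28 mm across, no tongue; 36 mm high. Origin: centre of its underside. Leave it.
- jar: Open white storage jar, 96 mm across, 110 mm high. Origin under its centre. Leave it.
- cup_near: White espresso cup with a handle, 60 mm across, 55 mm high, on the robot's side. Origin under its centre. Leave it.
- cup_far: The same espresso cup, on the far side. Leave it.
- spreader: Flat wooden butter spreader, 175 mm long, 28 mm wide, 8 mm thick, lying along its x. Origin at its middle, underside. Leave it.
- sieve: Small steel sieve, bowl 92 mm across, 30 mm high, handle to 150 mm on +x. Origin under the bowl's centre. Leave it.
- lamp: Small battery lamp with a toggle switch, base 70 mm square, 116 mm high. Origin under its centre. Leave it.
Not all that is in view belongs to the job. What is shaped like the lid but pink or yellow is not meant.

How it is judged:
On the way:
1. the tongue is under the lip while the catch side of the lid is still up (x of lid_tongue in the frame of teapot_rim above 0.054 m and z of lid_tongue in the frame of teapot_rim between -0.009 and 0.006 m and z of lid_back in the frame of teapot_rim above 0.0085 m), for 0.1 s.
At the end, for the whole second after the job is handed in: The lid rests on the rim: flange within 2 mm of the rim plane, tilted under 0.035 rad, centred within 4 mm, tongue under the lip (its end over 54 mm from the mouth's centre), the catch sprung back to under 0.05 rad, the lid at rest (x of lid_tongue in the frame of teapot_rim above 0.054 m and z of lid_tongue in the frame of teapot_rim between -0.009 and 0.006 m and angle between lid's own z axis and vertical below 0.035 rad and horizontal distance between lid and teapot_rim below 0.004 m and z of lid in the frame of teapot_rim between -0.0105 and -0.006 m and value of joint catch below 0.05 rad and linear speed of lid below 0.02 m/s); the robot touches nothing.
It fails at once if the lid is forced against the teapot with more than 60 N (contact force between lid and teapot above 60 N).
It fails at once if another thing on the shelf is moved by more than 20 mm (distance of any of jar_lid, jar, cup_near, cup_far, spreader, sieve, lamp from where it was at the start of the episode above 0.02 m).
It also fails if it takes over 61 s, if anything falls off the work surface, if the arm or the gripper's body presses on something with over 40 N, if the wrist force passes 120 N, or if a joint passes its speed limit or range.

## Working session

There is one attempt and no reset: what is moved stays moved. The work goes in short steps, Python scripts to look and compute and a tool call to move; the robot and the scene stay as the last step left them, time stands still between calls to the robot, and variables do not carry over. Pictures are saved under pics/ and viewed, at most 10 in all, crops included, and the job is handed in when it is done.

Besides the shell and the picture viewer there is one more tool, called by a JSON object that holds its "api" and its "payload". carry_out: Moves the arm, as the interface text tells. Its arguments: {"type":"object","properties":{"commands":{"type":"array","items":{"type":"array","items":{"type":"number"}}},"jaw":{"type":"number"}},"required":["commands"]}

```bash
mkdir -p pics; ls
python3 - <<'E'
from bench import *
import cv2,numpy as np,pickle
d={n:snapshot(n) for n in("scene","top","wrist")}
pickle.dump(d,open('d0.pkl','wb'))
for n in d:
    cv2.imwrite(f'pics/{n}0.png',d[n]['img'][...,::-1])
    print(n,d[n]['fx'],d[n]['R'].round(3).tolist(),d[n]['t'].round(3),(d[n]['range_z']>0).mean())
print(get_obs())
cv2.imwrite('pics/a.png',cv2.resize(d['top']['img'][...,::-1],(800,600)))
cv2.imwrite('pics/b.png',cv2.resize(d['scene']['img'][...,::-1],(800,600)))
E
```

```text
pics
scene 464.05116616289405 [[0.171, 0.985, 0.006], [0.765, -0.129, -0.631], [-0.621, 0.113, -0.776]] [-0.06  -0.361  1.658] 0.9960734049479166
top 427.7860219818195 [[-0.047, -0.999, 0.004], [-0.979, 0.046, -0.201], [0.201, -0.014, -0.98]] [0.006 0.575 1.103] 0.9959615071614584
wrist 330.9279953176653 [[0.368, -0.93, -0.002], [-0.891, -0.353, 0.286], [-0.267, -0.104, -0.958]] [-0.55  -0.028  0.393] 0.9958648681640625
{'time': 0.15, 'joint_positions': array([-1.29609655e+00,  8.78049975e-02,  1.37187363e+00, -2.21309881e-05,
        1.68360398e+00, -1.03056266e-01]), 'qvel': array([ 0.00011056, -0.00174486, -0.00334974, -0.00051326, -0.00118039,
        0.00062935]), 'joint_torque': array([ 2.10640348e-03, -3.40642047e+01, -3.02793288e+01,  7.19284010e-02,
        3.05487716e-02, -1.21728385e-04]), 'tool_pos': array([ 0.20275782, -0.510818  ,  0.20457923]), 'ee_rot': array([-3.13990940e+00, -1.51974219e-04,  3.77753446e-01]), 'wrist_force': array([-0.21215434,  0.46483048,  0.2030971 ]), 'wrist_torque': array([-0.0612948 ,  0.01154886,  0.0096233 ]), 'finger_force': 0.0, 'width': 0.09406012383752903}
```

View pics/a.png

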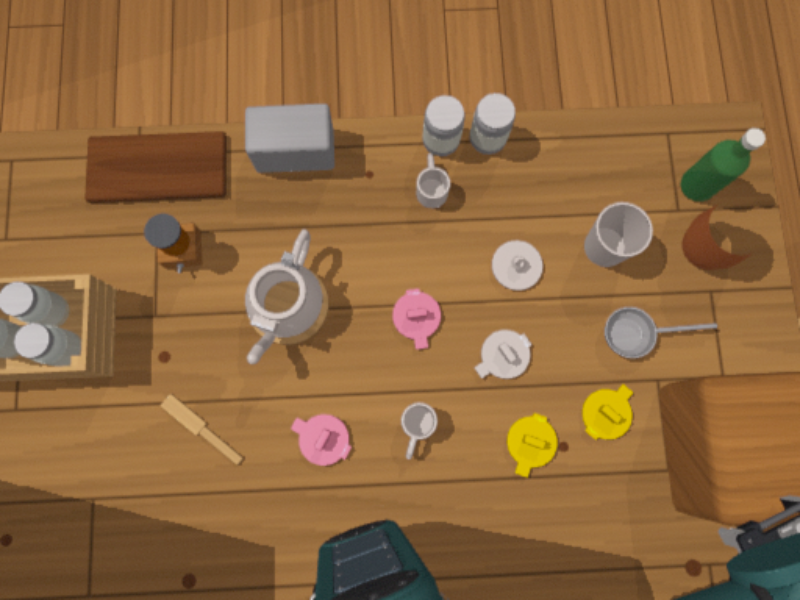

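View pics/b.png

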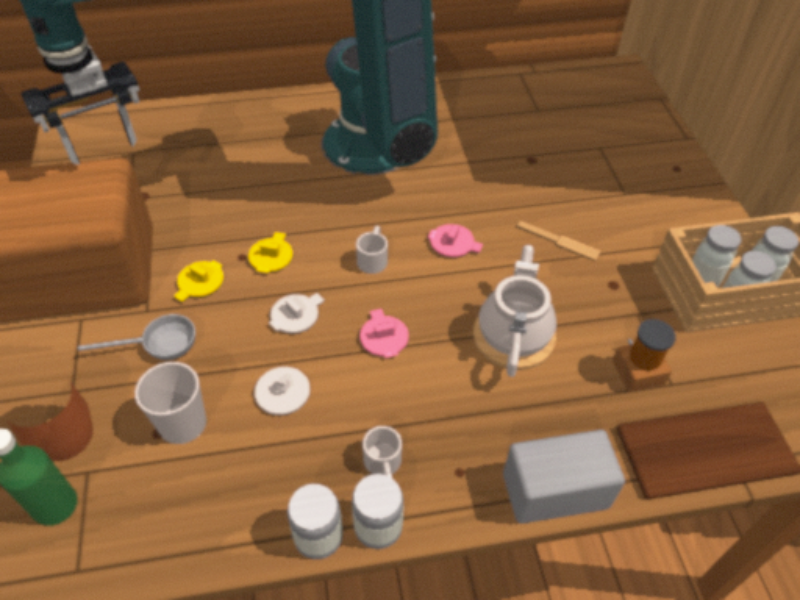

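The top view (800x600) shows two white lids. One at (506,355) has a flat tongue at (483,370) and a bar knob; one at (517,265) has a round knob and no tongue, so it is the jar lid. The pink lids (417,315), (323,440) and yellow lids (532,440), (607,413) are decoys. The teapot is at (285,300), with the spout at (260,345) and the handle at (303,245). I'll confirm the lid in a crop and measure it.

```bash
cat > h.py <<'E'
import numpy as np,cv2
def world(s):
    v,u=np.mgrid[0:384,0:512]; z=s['range_z'].astype(float)
    P=np.stack([(u-s['cx'])/s['fx']*z,(v-s['cy'])/s['fy']*z,z],-1)
    return (P-s['t'])@s['R']
def proj(s,X):
    c=np.atleast_2d(X)@s['R'].T+s['t']; return c[:,:2]/c[:,2:]*[s['fx'],s['fy']]+[s['cx'],s['cy']]
E
python3 - <<'E'
from h import *
import pickle
d=pickle.load(open('d0.pkl','rb')); s=d['top']; W=world(s)
hsv=cv2.cvtColor(s['img'],cv2.COLOR_RGB2HSV); z=W[...,2]
print('table z',np.median(z[220:240,200:240]))
def comp(m,pt):
    n,l=cv2.connectedComponents(m.astype(np.uint8)); return l==l[pt[1],pt[0]]
white=(hsv[...,1]<70)&(hsv[...,2]>90)
lid=comp(white&(z<.06)&(W[...,0]>.2),(323,220)); print('lid px',lid.sum(),z[lid].min(),z[lid].max())
F=W[lid&(z>.006)&(z<.02)]; K=W[lid&(z>.03)]
print('flange z med',np.median(F[:,2]),'knob',K.mean(0),len(K))
(c,r)=cv2.minEnclosingCircle(F[:,:2].astype(np.float32)); 
def kasa(p):
    A=np.c_[2*p,np.ones(len(p))]; x=np.linalg.lstsq(A,(p**2).sum(1),rcond=None)[0]; return x[:2],np.sqrt(x[2]+x[:2]@x[:2])
k=K[:,:2].mean(0)
rad=np.linalg.norm(F[:,:2]-k,axis=1); T=F[rad>.050,:2]; print('tongue',T.mean(0),len(T)); dv=T.mean(0)-k; print('yaw',np.degrees(np.arctan2(dv[1],dv[0])),'rmax',rad.max())
kc=(K-K.mean(0))[:,:2]; w,v=np.linalg.eigh(kc.T@kc); print('knob axis',np.degrees(np.arctan2(v[1,1],v[0,1])),np.ptp(kc@v,axis=0))
# pot
R=white&(abs(z-.115)<.006)&(np.hypot(W[...,0]-W[190,180,0],W[...,1]-W[190,180,1])<.12)
P=W[R]; print('rim',P.mean(0),len(P)); c=P[:,:2].mean(0)
for i in range(6):
    rr=np.linalg.norm(P[:,:2]-c,axis=1); q=P[(rr>.034)&(rr<.05)][:,:2]; c,r0=kasa(q)
print('rim fit',c,r0,len(q))
near=white&(np.hypot(W[...,0]-c[0],W[...,1]-c[1])<.15)&(z>.03)
dd=np.hypot(W[...,0]-c[0],W[...,1]-c[1])
far=W[near&(dd>.085)]; 
for nm,a in(('z>.08',far),):
    ang=np.degrees(np.arctan2(a[:,1]-c[1],a[:,0]-c[0])); print(np.histogram(ang,24,(-180,180)))
img=s['img'][...,::-1]
a=cv2.resize(img[190:260,290:380],(514,400),interpolation=3); b=cv2.resize(img[140:240,150:220],(280,400),interpolation=3)
cv2.imwrite('pics/c.png',np.hstack([a,b]))
E
```

```text
table z 0.00031353903089986334
lid px 844 -0.005366478051192444 0.043428851715541644
flange z med 0.012718758807384163 knob [ 0.47484982 -0.20773829  0.03773539] 71
tongue [ 0.44718689 -0.16061205] 28
yaw 120.41277773896583 rmax 0.0595063756643467
knob axis -149.31867391439812 [0.01448633 0.03503055]
rim [0.57883187 0.18007558 0.11485352] 438
rim fit [0.58471838 0.17782768] 0.04204941499880116 406
(array([  0,   0,   0,   0,   0,   0,   0,   0,   0,   0, 111,   0,   0,
         0,   0,   0,   0,   0,   0,   0,   0,   0, 112,   0]), array([-180., -165., -150., -135., -120., -105.,  -90.,  -75.,  -60.,
        -45.,  -30.,  -15.,    0.,   15.,   30.,   45.,   60.,   75.,
         90.,  105.,  120.,  135.,  150.,  165.,  180.]))
```

View pics/c.png

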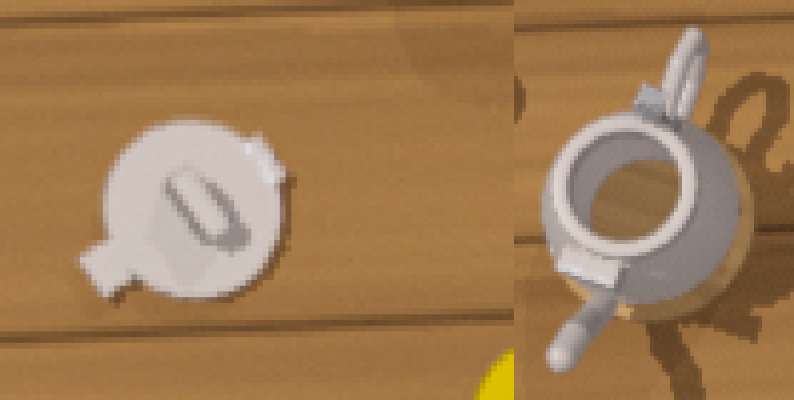

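The crop shows the white lid with its tongue at lower left (100,270) and a bar knob, so this is the teapot's own lid. On the pot, the lip plate is at (590,268), the spout at (580,330) and the catch at (652,100). Next I'll measure the pot's yaw in both views and work out the first moves.

Run:
```python
from h import *
import pickle
d=pickle.load(open('d0.pkl','rb'))
for n in('top','scene'):
    s=d[n]; W=world(s); z=W[...,2]
    hsv=cv2.cvtColor(s['img'],cv2.COLOR_RGB2HSV); white=(hsv[...,1]<80)&(hsv[...,2]>80)
    c=np.array([.585,.178]); 
    for i in range(8):
        D=W[...,:2]-c; dd=np.hypot(*D.transpose(2,0,1))
        m=white&(abs(z-.115)<.004)&(dd>.033)&(dd<.051)
        q=W[m][:,:2]; A=np.c_[2*q,np.ones(len(q))]; x=np.linalg.lstsq(A,(q**2).sum(1),rcond=None)[0]; c=x[:2]
    print(n,'rim',c,np.sqrt(x[2]+c@c),m.sum(),'z',np.median(z[m]))
    n2=white&(dd>.085)&(dd<.14)&(z>.04); 
    sp=n2&(D[...,0]<0); ha=n2&(D[...,0]>0)
    for nm,mm in(('spout',sp),('handle',ha)):
        v=np.median(D[mm],0); print(nm,mm.sum(),np.degrees(np.arctan2(v[1],v[0])),dd[mm].max(),z[mm].max())
    v=np.median(D[sp],0)-np.median(D[ha],0); print('yaw',np.degrees(np.arctan2(v[1],v[0])))
    cm=(dd<.075)&(z>.119)&(z<.14); 
    for nm,mm in(('lip',cm&(D[...,0]<0)),('catch',cm&(D[...,0]>0))):
        v=D[mm].mean(0); print(nm,mm.sum(),np.degrees(np.arctan2(v[1],v[0])),dd[mm].min(),dd[mm].max(),z[mm].max())
    # lid in this view
    k=np.array([.475,-.208]); r=np.hypot(*(W[...,:2]-k).transpose(2,0,1))
    K=W[(r<.03)&(z>.034)]; T=W[(r>.05)&(r<.062)&(z>.006)&(z<.02)&white]
    print('lid knob',K.mean(0),'tongue',T.mean(0),np.degrees(np.arctan2(*(T.mean(0)-K.mean(0))[1::-1])), 'flange',W[(r<.035)&(z<.02)][:,2].mean())
```

```text
top rim [0.58486908 0.17800461] 0.04203301017862103 373 z 0.11511271430429677
spout 112 159.943799869599 0.1243017916732412 0.11954725970428307
handle 102 -22.245381642764475 0.12229393247468517 0.10107948113795913
yaw 158.85622932349162
lip 107 159.10973870815104 0.03951674406352996 0.06726858372495094 0.13277620059831058
catch 70 -19.889458283549587 0.040708782554269865 0.06472889129271897 0.1350106698084421
lid knob [ 0.47487121 -0.20815266  0.03824764] tongue [ 0.44718689 -0.16061205  0.01155766] 120.21352449823439 flange 0.012707901658237345
scene rim [0.5868089  0.17737461] 0.04240590408033509 303 z 0.114872374592424
spout 74 159.06004341211076 0.12157312363734689 0.11880023394808391
handle 118 -21.346656579940756 0.12340403194455167 0.1010816994441182
yaw 158.85465257504958
lip 82 157.90993926471896 0.03858061951791382 0.07192858030726197 0.13190796768965163
catch 46 -22.63235551820248 0.03616302107012705 0.06267642560338135 0.1347390768696408
lid knob [ 0.47668239 -0.20809728  0.03910035] tongue [ 0.44685548 -0.16193504  0.0133067 ] 122.8678096469119 flange 0.01388155553067471
```

```bash
cat >> h.py <<'E'
from scipy.spatial.transform import Rotation as Ro
LID=np.array([.4757,-.2081]); POT=np.array([.586,.1777,.115]); PY=np.radians(158.9)
def pose(o): return np.array(o['tool_pos']),Ro.from_euler('xyz',o['ee_rot'])
def rel(p,R,p2,R2): return np.r_[R.inv().apply(np.array(p2)-p),(R.inv()*R2).as_rotvec()].round(4).tolist()
def down(yaw): return Ro.from_euler('xyz',[np.pi,0,yaw])
def lidpose(tx,tz,th):
    "tool pose for tongue end at (tx,0,tz) mm in rim frame with nose-down pitch th; TCP at (0,0,G) in lid frame"
    G=.0165
    Rl=Ro.from_euler('z',PY)*Ro.from_euler('y',th)
    tip=POT+Ro.from_euler('z',PY).apply([tx/1e3,0,tz/1e3])
    return tip+Rl.apply([-.060,0,G-.010]), Rl*Ro.from_euler('z',-np.pi/2)*Ro.from_euler('x',np.pi)
E
python3 - <<'E'
from h import *
from bench import get_obs
p,R=pose(get_obs())
print(rel(p,R,[*LID,.15],down(np.radians(31))))
q,Q=lidpose(58,2,0); print(q,Q.as_euler('xyz'),Q.as_matrix().round(2).tolist())
E
```

```text
[0.3653, -0.1806, 0.0549, -0.0017, -0.0003, -0.1633]
[0.58786591 0.17698001 0.1235    ] [3.14159265 0.         1.20253185] [[0.36, 0.93, 0.0], [0.93, -0.36, -0.0], [0.0, 0.0, -1.0]]
```

{"api": "carry_out", "payload": {"commands": [[0.045, -0.02, 0, 0, 0, -0.03], [0.085, -0.042, 0, 0, 0, -0.07], [0.13, -0.064, 0, 0, 0, -0.1], [0.175, -0.086, 0, 0, 0, -0.13], [0.22, -0.108, 0.01, 0, 0, -0.16]], "jaw": 0.5}}

```text
time: 0.65
tool_pos: [0.3681, -0.3295, 0.1969]
ee_rot: [3.139, -0.001, 0.539]
wrist_force: [1.8, -0.0, 0.6]
width: 0.0577
finger_force: 0.0
```

{"api": "carry_out", "payload": {"commands": [[0.045, -0.02, 0.01, 0, 0, 0], [0.085, -0.035, 0.02, 0, 0, 0], [0.12, -0.05, 0.03, 0, 0, 0], [0.13, -0.05, 0.04, 0, 0, 0], [0.13, -0.05, 0.045, 0, 0, 0]]}}

```text
time: 1.15
tool_pos: [0.4529, -0.22, 0.1493]
ee_rot: [-3.14, 0.001, 0.541]
wrist_force: [-0.4, -0.0, 0.3]
width: 0.047
finger_force: 0.0
```

```bash
cat > look.py <<'E'
from h import *
from bench import *
import pickle
s=snapshot('wrist'); o=get_obs(); pickle.dump((s,o),open('w.pkl','wb'))
W=world(s); z=W[...,2]; r=np.hypot(*(W[...,:2]-LID).transpose(2,0,1)); 
hsv=cv2.cvtColor(s['img'],cv2.COLOR_RGB2HSV); white=(hsv[...,1]<80)&(hsv[...,2]>80)
K=W[(r<.03)&(z>.036)&(z<.043)]; T=W[(r>.052)&(r<.066)&(z>.006)&(z<.018)&white]
print('knob',K.mean(0),len(K)); T=T[(T[:,1]>LID[1])]; v=T.mean(0)-K.mean(0); print('tongue',T.mean(0),np.degrees(np.arctan2(v[1],v[0])))
kc=(K-K.mean(0))[:,:2]; w,e=np.linalg.eigh(kc.T@kc); print('axis',np.degrees(np.arctan2(e[1,1],e[0,1])),np.ptp(kc@e,axis=0))
m=(r<.046)&(z>.008)&(z<.016); print('flange',W[m].mean(0))
cv2.imwrite('pics/w1.png',s['img'][...,::-1])
p,R=pose(o); print(p,o['ee_rot'],o['time'],o['width'])
E
python3 look.py
```

```text
knob [ 0.47802576 -0.20924007  0.03837941] 589
tongue [ 0.44810372 -0.1609134   0.01188523] 121.76421205066275
axis -149.5089968850963 [0.01362053 0.03567725]
flange [ 0.47854956 -0.20808995  0.01273742]
[ 0.4519004  -0.22083979  0.14871043] [-3.13912445e+00  2.37400864e-03  5.38817724e-01] 1.2 0.047325011770069494
```

View pics/w1.png

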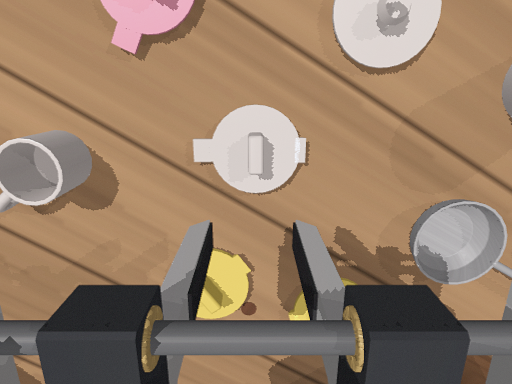

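The wrist view shows the tongue at (203,150), knob bar at (256,153) and tab at (302,150). The fingers straddle the bar's axis, so I can descend.

{"api": "carry_out", "payload": {"commands": [[0.027, 0.002, 0.03, 0, 0, 0], [0.027, 0.002, 0.07, 0, 0, 0], [0.027, 0.002, 0.1, 0, 0, 0], [0.027, 0.002, 0.12, 0, 0, 0], [0.027, 0.002, 0.12, 0, 0, 0]]}}

```text
time: 1.7
tool_pos: [0.4736, -0.2093, 0.0273]
ee_rot: [-3.135, 0.004, 0.535]
wrist_force: [-0.3, 0.0, 0.2]
width: 0.0471
finger_force: 0.0
```

{"api": "carry_out", "payload": {"commands": [[0, 0, 0.005, 0, 0, 0], [0, 0, 0.01, 0, 0, 0], [0, 0, 0.0125, 0, 0, 0], [0, 0, 0.0125, 0, 0, 0], [0, 0, 0.0125, 0, 0, 0]]}}

```text
time: 2.2
tool_pos: [0.4773, -0.2092, 0.0188]
ee_rot: [3.14, -0.0, 0.538]
wrist_force: [-0.2, -1.4, -0.2]
width: 0.047
finger_force: 0.0
```

{"api": "carry_out", "payload": {"commands": [[0, 0, 0, 0, 0, 0], [0, 0, 0, 0, 0, 0], [0, 0, 0, 0, 0, 0], [0, 0, 0, 0, 0, 0], [0, 0, 0, 0, 0, 0]], "jaw": 0}}

```text
time: 2.7
tool_pos: [0.477, -0.2089, 0.0183]
ee_rot: [-3.142, -0.0, 0.538]
wrist_force: [-0.7, 0.3, 0.2]
width: 0.0138
finger_force: 30.0
```

{"api": "carry_out", "payload": {"commands": [[0, 0, -0.01, 0, 0, 0], [0, 0, -0.05, 0, 0, 0], [0, 0, -0.1, 0, 0, 0], [0, 0, -0.15, 0, 0, 0], [0, 0, -0.19, 0, 0, 0]]}}

```text
time: 3.2
tool_pos: [0.4772, -0.2091, 0.2119]
ee_rot: [3.139, -0.001, 0.538]
wrist_force: [1.0, -0.8, -2.1]
width: 0.0137
finger_force: 30.0
```

```bash
sed -i 's/G=.0165/G=.018/' h.py
python3 - <<'E'
from h import *
from bench import get_obs
o=get_obs(); p,R=pose(o); print(p,o['ee_rot'],o['width'],o['finger_force'])
q,Q=lidpose(42,55,0); print(q,rel(p,R,q,Q)); 
q2,Q2=lidpose(42,20,0.3); print(q2,rel(q,Q,q2,Q2))
E
```

```text
[ 0.47717435 -0.20909218  0.21193547] [ 3.13877100e+00 -1.48833685e-03  5.37811975e-01] 0.013673086414374364 29.99780684709549
[0.60279316 0.17122006 0.178     ] [0.3027, -0.2624, 0.0336, 0.0032, -0.0005, -0.6647]
[0.59808737 0.17303587 0.1603739 ] [-0.0, -0.005, 0.0176, -0.3, -0.0, 0.0]
```

{"api": "carry_out", "payload": {"commands": [[0.035, -0.03, 0, 0, 0, -0.08], [0.07, -0.06, 0, 0, 0, -0.16], [0.105, -0.091, 0, 0, 0, -0.25], [0.14, -0.121, 0, 0, 0, -0.33], [0.175, -0.152, 0, 0, 0, -0.42]]}}

```text
time: 3.7
tool_pos: [0.5494, 0.0129, 0.2086]
ee_rot: [3.141, 0.0, 0.961]
wrist_force: [0.6, -0.7, -0.4]
width: 0.0138
finger_force: 30.0
```

```bash
cat > to.py <<'E'
import sys
from h import *
from bench import get_obs
o=get_obs(); p,R=pose(o); a=[float(x) for x in sys.argv[1:]]
print(o['time'],p,o['wrist_force'].round(1),o['width'])
# current tip in rim frame, lid assumed rigid in grip
Rl=R*Ro.from_euler('x',np.pi).inv()*Ro.from_euler('z',np.pi/2); Zp=Ro.from_euler('z',PY).inv()
print('tip now mm',(Zp.apply(p+Rl.apply([.06,0,-.008])-POT)*1e3).round(1),'rpy',(Zp*Rl).as_euler('xyz').round(3))
for i in range(0,len(a),3): print(rel(p,R,*lidpose(*a[i:i+3])))
E
python3 to.py 42 55 0 42 40 .3
```

```text
3.7 [0.54944432 0.01290848 0.20855879] [ 0.6 -0.7 -0.4] 0.013817473230252016
tip now mm [ 33.  152.6  85.5] rpy [ 0.     0.    -0.242]
[0.1603, -0.0469, 0.0305, 0.0003, 0.0002, -0.2415]
[0.1591, -0.0518, 0.0281, -0.2983, 0.0364, -0.2397]
```

{"api": "carry_out", "payload": {"commands": [[0.045, -0.013, 0, 0, 0, -0.08], [0.09, -0.026, 0, 0, 0, -0.16], [0.13, -0.038, 0, 0, 0, -0.24], [0.16, -0.047, 0.015, 0, 0, -0.242], [0.16, -0.047, 0.03, 0, 0, -0.242]]}}

```text
time: 4.2
tool_pos: [0.6034, 0.1733, 0.1777]
ee_rot: [-3.142, -0.002, 1.205]
wrist_force: [0.4, -0.5, -1.1]
width: 0.0143
finger_force: 30.0
```

{"api": "carry_out", "payload": {"commands": [[0, 0, 0, -0.1, 0, 0], [0, 0, 0, -0.2, 0, 0], [0, 0, 0, -0.3, 0, 0], [0, 0, 0, -0.3, 0, 0], [0, 0, 0, -0.3, 0, 0]]}}

```text
time: 4.7
tool_pos: [0.6022, 0.1686, 0.178]
ee_rot: [2.844, 0.001, 1.2]
wrist_force: [1.0, -0.5, -1.2]
width: 0.0133
finger_force: 30.0
```

```bash
python3 to.py 44 20 .3 44 8 .3
python3 - <<'E'
from h import *
from bench import *
s=snapshot('wrist'); t=snapshot('scene'); import pickle; pickle.dump((s,t),open('w2.pkl','wb'))
o=proj(t,POT)[0].astype(int); print(o)
c=t['img'][max(0,o[1]-70):o[1]+50,o[0]-60:o[0]+60]
cv2.imwrite('pics/w2.png',np.hstack([cv2.resize(s['img'],(460,345)),cv2.resize(c,(340,345),interpolation=2)])[...,::-1])
E
```

```text
4.7 [0.60223685 0.1686022  0.17804272] [ 1.  -0.5 -1.2] 0.013315739845365814
tip now mm [36.6  2.5 37.8] rpy [ 0.001  0.298 -0.003]
[0.0026, -0.0123, 0.0147, -0.002, 0.0016, -0.0025]
[0.0026, -0.0159, 0.0262, -0.002, 0.0016, -0.0025]
[334 189]
```

View pics/w2.png

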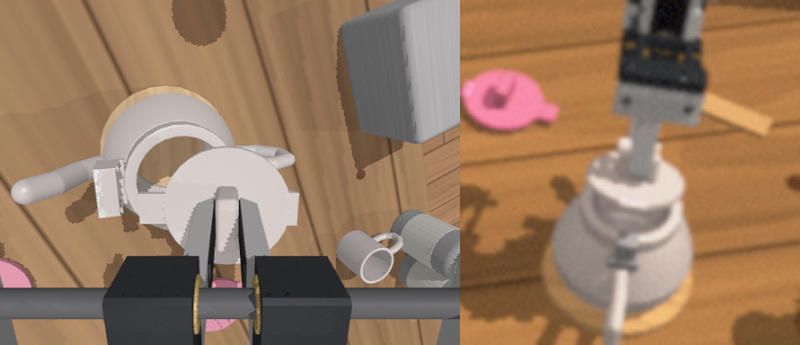

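The wrist view shows the tongue end at (140,205) beside the lip block at (107,188), lid tilted nose-down. The scene crop shows the catch at (628,250) clear of the lid. I'll measure tongue against lip in this same view.

```bash
cat > meas.py <<'E'
from h import *
import pickle
s,_=pickle.load(open('w2.pkl','rb')); W=world(s); Z=Ro.from_euler('z',PY).inv()
L=Z.apply((W.reshape(-1,3)-POT))*1e3; L=L.reshape(W.shape); x,y,z=L.transpose(2,0,1)
hsv=cv2.cvtColor(s['img'],cv2.COLOR_RGB2HSV); white=(hsv[...,1]<60)&(hsv[...,2]>90)
r=np.hypot(x,y)
m=white&(abs(z)<3)&(r>33)&(r<52)
q=L[m][:,:2]
A=np.c_[2*q,np.ones(len(q))]; k=np.linalg.lstsq(A,(q**2).sum(1),rcond=None)[0]
print('rim centre',k[:2],np.sqrt(k[2]+k[:2]@k[:2]),m.sum(),'z',np.median(z[m]))
lip=white&(x>46)&(x<72)&(abs(y)<26)&(z>9)&(z<16); P=L[lip]; print('lip',P.mean(0),np.percentile(P,[2,98],axis=0).round(1).tolist(),len(P))
v,u=np.mgrid[0:384,0:512]
w=white&(abs(y)<30)&(z>25)&(z<52)&(x>15)&(x<50); 
t=L[w]; tp=t[t[:,0]>t[:,0].max()-10]; print('tongue max x',np.percentile(t[:,0],99),'mid y',(tp[:,1].min()+tp[:,1].max())/2,np.ptp(tp[:,1]),'z at end',np.median(tp[tp[:,0]>t[:,0].max()-3][:,2]))
E
python3 meas.py
```

```text
rim centre [-0.90829669 -0.08115162] 42.44349538909445 2431 z -0.34232805682458955
lip [57.01691617 -1.23316718 12.25588523] [[49.6, -19.2, 10.1], [64.3, 17.9, 13.8]] 1365
tongue max x 35.23656550275083 mid y 3.623298892304688 22.89892535603189 z at end 39.70193588447488
```

{"api": "carry_out", "payload": {"commands": [[0.002, -0.006, 0.007, 0, 0, 0], [0.0033, -0.011, 0.014, 0, 0, 0], [0.0033, -0.014, 0.02, 0, 0, 0], [0.0033, -0.0155, 0.025, 0, 0, 0], [0.0033, -0.0155, 0.025, 0, 0, 0]]}}

```text
time: 5.3
tool_pos: [0.5965, 0.1747, 0.1479]
ee_rot: [2.844, 0.002, 1.2]
wrist_force: [-0.2, 0.2, -1.8]
width: 0.014
finger_force: 30.0
```

```bash
python3 to.py 48 4.5 .3 58 1.5 .3
```

```text
5.3 [0.59652814 0.17467558 0.14786725] [-0.2  0.2 -1.8] 0.01396619708597624
tip now mm [44.1 -1.1  7.6] rpy [ 0.002  0.298 -0.002]
[-0.001, -0.0047, 0.0017, -0.0023, 0.0026, -0.002]
[-0.001, -0.0151, 0.0016, -0.0023, 0.0026, -0.002]
```

{"api": "carry_out", "payload": {"commands": [[0, -0.003, 0.001, 0, 0, 0], [0, -0.006, 0.0017, 0, 0, 0], [0, -0.009, 0.0017, 0, 0, 0], [0, -0.012, 0.0017, 0, 0, 0], [0, -0.012, 0.0017, 0, 0, 0]]}}

```text
time: 5.8
tool_pos: [0.5866, 0.1791, 0.1446]
ee_rot: [2.842, 0.0, 1.2]
wrist_force: [1.2, 0.0, -1.6]
width: 0.014
finger_force: 30.0
```

```bash
python3 to.py 58 1.5 .3 58.5 1 .2 58.5 0.5 .12
python3 - <<'E'
from h import *
from bench import *
s=snapshot('wrist'); 
cv2.imwrite('pics/w3.png',cv2.resize(s['img'][60:260,60:320],(780,600),interpolation=2)[...,::-1])
E
```

```text
5.8 [0.5866388  0.17911309 0.14459912] [ 1.2  0.  -1.6] 0.013962812852055305
tip now mm [54.9 -1.7  4.2] rpy [ 0.     0.3   -0.002]
[-0.0016, -0.0038, 0.0017, -0.0001, 0.0007, -0.0022]
[-0.0016, -0.0039, 0.008, 0.0999, 0.0006, -0.0022]
[-0.0015, -0.0041, 0.0134, 0.1799, 0.0005, -0.0023]
```

View pics/w3.png

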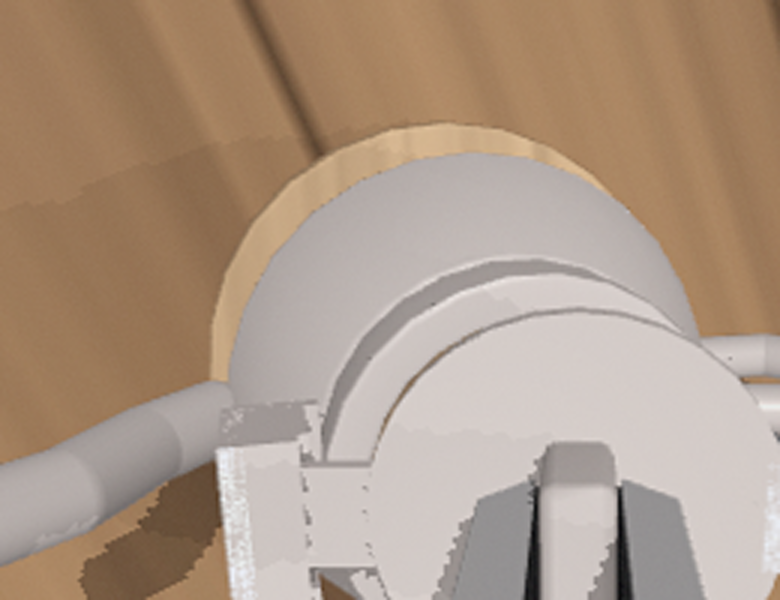

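The tongue at (335,515) is sliding under the lip edge (x≈305). I'll check its sideways centring numerically.

```bash
cat > m2.py <<'E'
from h import *
from bench import *
s=snapshot('wrist'); W=world(s); L=Ro.from_euler('z',PY).inv().apply(W.reshape(-1,3)-POT).reshape(W.shape)*1e3
x,y,z=L.transpose(2,0,1); hsv=cv2.cvtColor(s['img'],cv2.COLOR_RGB2HSV); white=(hsv[...,1]<60)&(hsv[...,2]>90)
lip=white&(x>44)&(x<72)&(abs(y)<26)&(z>10.5)&(z<15); P=L[lip]; print('lip',np.percentile(P,[1,50,99],axis=0).round(1).tolist(),len(P))
# tongue rows: between flange and lip
t=white&(x>44.5)&(x<48.5)&(abs(y)<17)&(z>3.5)&(z<13); T=L[t]; print('tongue',np.percentile(T,[1,50,99],axis=0).round(1).tolist(),len(T))
k=white&(abs(y)<25)&(z>28)&(z<60)&(abs(x)<35); print('knob top',np.percentile(L[k],[1,50,99],axis=0).round(1).tolist())
E
python3 m2.py
```

```text
lip [[49.8, -19.3, 10.9], [57.3, -1.4, 12.3], [64.5, 18.1, 13.7]] 1608
tongue [[44.6, -16.2, 3.9], [46.6, -1.6, 7.9], [48.5, 15.7, 9.3]] 258
knob top [[-34.6, -24.3, 28.2], [-2.2, -11.2, 42.9], [23.4, 20.8, 59.0]]
```

{"api": "carry_out", "payload": {"commands": [[0, -0.002, 0.001, 0, 0, 0], [0, -0.0035, 0.0015, 0, 0, 0], [0, -0.0035, 0.004, 0.04, 0, 0], [0, -0.0037, 0.008, 0.1, 0, 0], [0, -0.0037, 0.008, 0.1, 0, 0]]}}

```text
time: 6.4
tool_pos: [0.587, 0.1785, 0.1355]
ee_rot: [2.941, 0.0, 1.198]
wrist_force: [-0.5, -0.5, -2.1]
width: 0.0137
finger_force: 30.0
```

```bash
python3 to.py 58.5 1 .2 59 0.5 .14 59 0.5 .1; python3 m2.py
```

```text
6.4 [0.586997   0.17848653 0.13546522] [-0.5 -0.5 -2.1] 0.013721641302861267
tip now mm [56.6 -1.3  0.7] rpy [ 0.     0.2   -0.004]
[-0.0011, -0.0018, -0.0007, 0.0001, 0.0013, -0.0042]
[-0.0011, -0.002, 0.0033, 0.0601, 0.0012, -0.0042]
[-0.0011, -0.0019, 0.0057, 0.1001, 0.0011, -0.0042]
lip [[49.7, -19.5, 10.8], [57.1, -1.7, 12.3], [64.5, 18.2, 13.8]] 1653
tongue [[44.5, -16.1, 3.5], [46.4, -0.7, 4.3], [48.4, 16.3, 8.7]] 191
knob top [[-16.3, -18.4, 28.8], [2.0, -10.9, 40.6], [22.8, 15.5, 59.4]]
```

{"api": "carry_out", "payload": {"commands": [[0, -0.001, 0, 0, 0, 0], [0, -0.0022, 0, 0, 0, 0], [0, -0.0025, 0.002, 0.03, 0, 0], [0, -0.0025, 0.0035, 0.06, 0, 0], [0, -0.0025, 0.0035, 0.06, 0, 0]]}}

```text
time: 6.95
tool_pos: [0.585, 0.1795, 0.1317]
ee_rot: [3.002, 0.0, 1.199]
wrist_force: [-1.0, -0.7, -2.2]
width: 0.0134
finger_force: 30.0
```

```bash
python3 to.py 59 0.5 .14 59.5 0.2 .1 59.5 0 .06
```

```text
6.95 [0.58501355 0.17949821 0.13168172] [-1.  -0.7 -2.2] 0.013419176525754159
tip now mm [59.9 -1.5  0.4] rpy [ 0.     0.139 -0.004]
[-0.0013, 0.0009, 0.0, -0.0008, 0.0007, -0.0036]
[-0.0013, 0.0006, 0.0026, 0.0392, 0.0006, -0.0036]
[-0.0013, 0.0008, 0.0053, 0.0792, 0.0005, -0.0036]
```

{"api": "carry_out", "payload": {"commands": [[0, 0, 0.0013, 0.02, 0, 0], [0, 0, 0.0026, 0.039, 0, 0], [0, 0, 0.0026, 0.039, 0, 0], [0, 0, 0.0026, 0.039, 0, 0], [0, 0, 0.0026, 0.039, 0, 0]]}}

```text
time: 7.45
tool_pos: [0.585, 0.1798, 0.1297]
ee_rot: [3.04, -0.0, 1.2]
wrist_force: [0.4, 0.7, 0.1]
width: 0.0137
finger_force: 30.0
```

```bash
python3 to.py 59.5 0 .06; python3 m2.py
```

```text
7.45 [0.58495851 0.17979799 0.129735  ] [0.4 0.7 0.1] 0.01366805376005256
tip now mm [60.6 -1.7  0.7] rpy [-0.     0.102 -0.003]
[-0.0016, 0.0013, 0.0033, 0.042, -0.0001, -0.0027]
lip [[49.5, -19.4, 10.7], [57.0, -1.6, 12.3], [64.5, 18.3, 13.7]] 1629
tongue [[44.6, -16.7, 3.5], [46.8, -0.4, 4.0], [48.5, 16.7, 8.4]] 140
knob top [[-15.5, -18.7, 28.6], [2.4, -11.3, 35.4], [22.1, 15.0, 59.5]]
```

Light contact with the catch is felt, so I release and lift.

{"api": "carry_out", "payload": {"commands": [[0, 0, 0, 0, 0, 0], [0, 0, 0, 0, 0, 0], [0, 0, 0, 0, 0, 0], [0, 0, 0, 0, 0, 0], [0, 0, 0, 0, 0, 0]], "jaw": 0.4}}

```text
time: 8.0
tool_pos: [0.5847, 0.1798, 0.1293]
ee_rot: [3.041, 0.0, 1.2]
wrist_force: [-0.4, 0.2, -0.1]
width: 0.0372
finger_force: 0.0
```

{"api": "carry_out", "payload": {"commands": [[0, 0, -0.01, 0, 0, 0], [0, 0, -0.03, 0, 0, 0], [0, 0, -0.05, 0, 0, 0], [0, 0, -0.06, 0.1, 0, 0], [0, 0, -0.06, 0.1, 0, 0]]}}

```text
time: 8.5
tool_pos: [0.5815, 0.1814, 0.1916]
ee_rot: [3.136, -0.002, 1.198]
wrist_force: [0.7, 0.1, -1.2]
width: 0.0375
finger_force: 0.0
```

```bash
cat > p.py <<'E'
from h import *
from bench import *
o=get_obs(); p,R=pose(o); Z=Ro.from_euler('z',PY)
print(o['time'],'tcp in rim mm',(Z.inv().apply(p-POT)*1e3).round(1),o['ee_rot'].round(3),o['wrist_force'].round(1),o['width'])
for t in([-26,-1.2,45],[-26,-1.2,16]): print(rel(p,R,POT+Z.apply(np.array(t)/1e3),down(PY-np.pi/2)))
E
python3 p.py
python3 - <<'E'
from h import *
from bench import *
s=snapshot('wrist'); L=(Ro.from_euler('z',PY).inv().apply(world(s).reshape(-1,3)-POT)*1e3).reshape(384,512,3)
x,y,z=L.transpose(2,0,1); hsv=cv2.cvtColor(s['img'],cv2.COLOR_RGB2HSV); w=hsv[...,1]<60
m=w&(np.hypot(x,y)<40)&(abs(y)>8)&(abs(z-8)<9)
c=np.linalg.lstsq(np.c_[L[m][:,:2],np.ones(m.sum())],z[m],rcond=None)[0]; print('flange plane',c,m.sum())
cv2.imwrite('pics/w4.png',cv2.resize(s['img'],(800,600))[...,::-1])
E
```

```text
8.5 tcp in rim mm [ 5.5 -1.8 76.6] [ 3.136e+00 -2.000e-03  1.198e+00] [ 0.7  0.1 -1.2] 0.037503343757532726
[-0.0005, 0.0313, 0.0318, 0.0052, -0.0023, -0.0045]
[-0.0006, 0.0312, 0.0608, 0.0052, -0.0023, -0.0045]
flange plane [-7.74096554e-02 -1.23678032e-04  8.21245013e+00] 4842
```

View pics/w4.png

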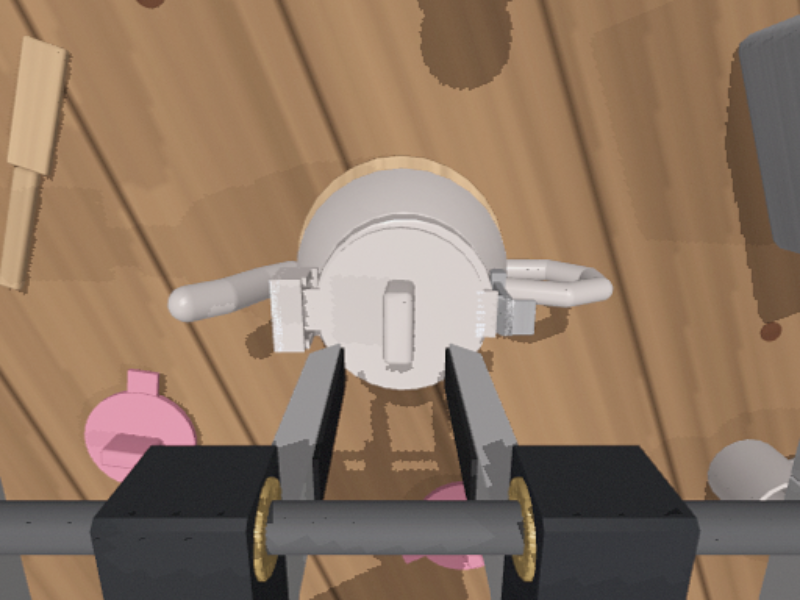

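The lid is hooked: tongue (313,310) under the lip (290,313), back tab resting on the catch at (500,310), tilt 0.077. Next I shut the fingers and press behind the knob.

{"api": "carry_out", "payload": {"commands": [[0, 0.008, 0, 0, 0, 0], [0, 0.016, 0.01, 0, 0, 0], [0, 0.024, 0.02, 0, 0, 0], [0, 0.031, 0.03, 0, 0, 0], [0, 0.031, 0.03, 0, 0, 0]], "jaw": 0}}

```text
time: 9.05
tool_pos: [0.6071, 0.1699, 0.1552]
ee_rot: [-3.138, 0.003, 1.199]
wrist_force: [-0.1, 0.4, -0.2]
width: 0.0019
finger_force: 0.0
```

{"api": "carry_out", "payload": {"commands": [[0, 0, 0.008, 0, 0, 0], [0, 0, 0.016, 0, 0, 0], [0, 0, 0.024, 0, 0, 0], [0, 0, 0.03, 0, 0, 0], [0, 0, 0.03, 0, 0, 0]]}}

```text
time: 9.55
tool_pos: [0.6071, 0.1707, 0.1276]
ee_rot: [-3.141, 0.001, 1.2]
wrist_force: [-0.1, 0.2, 0.3]
width: 0.0007
finger_force: 0.0
```

```bash
python3 p.py
```

```text
9.55 tcp in rim mm [-22.2  -1.1  12.6] [-3.141e+00  1.000e-03  1.200e+00] [-0.1  0.2  0.3] 0.0006815278874545933
[0.0001, 0.0037, -0.0324, -0.001, 0.0013, -0.0025]
[0.0001, 0.0038, -0.0034, -0.001, 0.0013, -0.0025]
```

{"api": "carry_out", "payload": {"commands": [[0, 0.002, 0, 0, 0, 0], [0, 0.004, 0, 0, 0, 0], [0, 0.0045, 0.001, 0, 0, 0], [0, 0.0045, 0.002, 0, 0, 0], [0, 0.0045, 0.0025, 0, 0, 0]]}}

```text
time: 10.05
tool_pos: [0.6122, 0.1691, 0.1266]
ee_rot: [3.14, 0.0, 1.2]
wrist_force: [0.7, 0.1, -0.1]
width: 0.0007
finger_force: 0.0
```

{"api": "carry_out", "payload": {"commands": [[0, 0, 0.0003, 0, 0, 0], [0, 0, 0.0006, 0, 0, 0], [0, 0, 0.001, 0, 0, 0], [0, 0, 0.001, 0, 0, 0], [0, 0, 0.001, 0, 0, 0]]}}

```text
time: 10.55
tool_pos: [0.6122, 0.1691, 0.126]
ee_rot: [3.14, -0.0, 1.2]
wrist_force: [-0.9, -0.8, 2.2]
width: 0.0002
finger_force: 1.4
```

Contact made; now pressing in small steps.

{"api": "carry_out", "payload": {"commands": [[0, 0, 0.0002, 0, 0, 0], [0, 0, 0.0004, 0, 0, 0], [0, 0, 0.0006, 0, 0, 0], [0, 0, 0.0008, 0, 0, 0], [0, 0, 0.001, 0, 0, 0]]}}

```text
time: 11.05
tool_pos: [0.6123, 0.1692, 0.1258]
ee_rot: [3.14, -0.0, 1.2]
wrist_force: [-2.7, -0.2, 7.5]
width: 0.0007
finger_force: 3.5
```

{"api": "carry_out", "payload": {"commands": [[0, 0, 0.0002, 0, 0, 0], [0, 0, 0.0004, 0, 0, 0], [0, 0, 0.0006, 0, 0, 0], [0, 0, 0.0008, 0, 0, 0], [0, 0, 0.001, 0, 0, 0]]}}

```text
time: 11.55
tool_pos: [0.6123, 0.1692, 0.1256]
ee_rot: [3.139, -0.001, 1.2]
wrist_force: [-3.6, -0.6, 9.4]
width: 0.0005
finger_force: 4.7
```

{"api": "carry_out", "payload": {"commands": [[0, 0, 0.0004, 0, 0, 0], [0, 0, 0.0008, 0, 0, 0], [0, 0, 0.0012, 0, 0, 0], [0, 0, 0.0016, 0, 0, 0], [0, 0, 0.0016, 0, 0, 0]]}}

```text
time: 12.05
tool_pos: [0.6125, 0.1694, 0.1251]
ee_rot: [3.138, -0.002, 1.2]
wrist_force: [-4.1, 0.2, 11.3]
width: 0.0004
finger_force: 5.8
```

{"api": "carry_out", "payload": {"commands": [[0, 0, 0.0003, 0, 0, 0], [0, 0, 0.0006, 0, 0, 0], [0, 0, 0.0009, 0, 0, 0], [0, 0, 0.0012, 0, 0, 0], [0, 0, 0.0012, 0, 0, 0]]}}

```text
time: 12.55
tool_pos: [0.6126, 0.1696, 0.1246]
ee_rot: [3.138, -0.002, 1.2]
wrist_force: [-5.1, -0.4, 13.6]
width: 0.0005
finger_force: 6.8
```

{"api": "carry_out", "payload": {"commands": [[0, 0, 0.0003, 0, 0, 0], [0, 0, 0.0006, 0, 0, 0], [0, 0, 0.0009, 0, 0, 0], [0, 0, 0.0012, 0, 0, 0], [0, 0, 0.0012, 0, 0, 0]]}}

```text
time: 13.05
tool_pos: [0.6127, 0.1697, 0.1241]
ee_rot: [3.137, -0.003, 1.2]
wrist_force: [-5.0, 0.6, 14.6]
width: 0.0005
finger_force: 7.7
```

{"api": "carry_out", "payload": {"commands": [[0, 0, 0.0003, 0, 0, 0], [0, 0, 0.0006, 0, 0, 0], [0, 0, 0.0009, 0, 0, 0], [0, 0, 0.0012, 0, 0, 0], [0, 0, 0.0012, 0, 0, 0]]}}

```text
time: 13.55
tool_pos: [0.6127, 0.1698, 0.1238]
ee_rot: [3.137, -0.003, 1.2]
wrist_force: [-7.2, -0.5, 16.9]
width: 0.0004
finger_force: 8.9
```

{"api": "carry_out", "payload": {"commands": [[0, 0, 0.0003, 0, 0, 0], [0, 0, 0.0006, 0, 0, 0], [0, 0, 0.0009, 0, 0, 0], [0, 0, 0.0012, 0, 0, 0], [0, 0, 0.0012, 0, 0, 0]]}}

```text
time: 14.05
tool_pos: [0.6129, 0.1699, 0.1233]
ee_rot: [3.136, -0.004, 1.2]
wrist_force: [-7.3, 0.6, 19.3]
width: 0.0006
finger_force: 9.8
```

{"api": "carry_out", "payload": {"commands": [[0, 0, 0.0003, 0, 0, 0], [0, 0, 0.0006, 0, 0, 0], [0, 0, 0.0009, 0, 0, 0], [0, 0, 0.0012, 0, 0, 0], [0, 0, 0.0012, 0, 0, 0]]}}

```text
time: 14.55
tool_pos: [0.6129, 0.17, 0.1227]
ee_rot: [3.136, -0.004, 1.2]
wrist_force: [-7.4, -0.4, 21.2]
width: 0.0005
finger_force: 10.6
```

```bash
python3 p.py
```

```text
14.55 tcp in rim mm [-27.9  -2.5   7.7] [ 3.136 -0.004  1.2  ] [-7.4 -0.4 21.2] 0.0005142731431172103
[-0.0012, -0.0017, -0.0373, 0.0057, -0.004, -0.0021]
[-0.0013, -0.0019, -0.0083, 0.0057, -0.004, -0.0021]
```

{"api": "carry_out", "payload": {"commands": [[0, 0, 0.0003, 0, 0, 0], [0, 0, 0.0006, 0, 0, 0], [0, 0, 0.0009, 0, 0, 0], [0, 0, 0.0012, 0, 0, 0], [0, 0, 0.0012, 0, 0, 0]]}}

```text
time: 15.05
tool_pos: [0.6138, 0.1698, 0.1202]
ee_rot: [3.135, -0.004, 1.2]
wrist_force: [-3.8, -0.3, 16.5]
width: 0.0002
finger_force: 8.1
```

{"api": "carry_out", "payload": {"commands": [[0, 0, 0.0003, 0, 0, 0], [0, 0, 0.0006, 0, 0, 0], [0, 0, 0.0009, 0, 0, 0], [0, 0, 0.0012, 0, 0, 0], [0, 0, 0.0012, 0, 0, 0]]}}

```text
time: 15.55
tool_pos: [0.6138, 0.1699, 0.1202]
ee_rot: [3.134, -0.005, 1.2]
wrist_force: [-4.9, 0.4, 19.2]
width: 0.0006
finger_force: 9.8
```

The force dropped and z jumped 2.5 mm to 0.1202, so the catch snapped and the lid is against the rim. Lifting off to check.

{"api": "carry_out", "payload": {"commands": [[0, 0, -0.004, 0, 0, 0], [0, 0, -0.01, 0, 0, 0], [0, 0, -0.03, 0, 0, 0], [0, 0, -0.06, 0, 0, 0], [0, 0, -0.09, 0, 0, 0]]}}

```text
time: 16.05
tool_pos: [0.6115, 0.1689, 0.2023]
ee_rot: [-3.139, 0.002, 1.2]
wrist_force: [-0.5, 0.8, -0.7]
width: 0.0003
finger_force: 0.0
```

{"api": "carry_out", "payload": {"commands": [[0, 0, -0.005, 0, 0, 0], [0, 0, -0.005, 0, 0, 0], [0, 0, -0.005, 0, 0, 0], [0, 0, -0.005, 0, 0, 0], [0, 0, -0.005, 0, 0, 0]]}}

```text
time: 16.55
tool_pos: [0.6114, 0.1689, 0.2064]
ee_rot: [-3.14, 0.002, 1.2]
wrist_force: [0.5, -0.2, 0.2]
width: 0.0001
finger_force: 0.0
```

Run:
```python
from h import *
from bench import *
print(get_obs()['wrist_force'].round(1),get_obs()['tool_pos'])
s=snapshot('wrist'); L=(Ro.from_euler('z',PY).inv().apply(world(s).reshape(-1,3)-POT)*1e3).reshape(384,512,3)
x,y,z=L.transpose(2,0,1); hsv=cv2.cvtColor(s['img'],cv2.COLOR_RGB2HSV); w=hsv[...,1]<60
m=w&(np.hypot(x,y)<38)&(abs(z-5)<4)&((abs(y)>20)|(abs(x)>12))
c=np.linalg.lstsq(np.c_[L[m][:,:2],np.ones(m.sum())],z[m],rcond=None)[0]; print('flange plane',c,m.sum())
k=w&(np.hypot(x,y)<25)&(z>28)&(z<34); print('knob',L[k].mean(0),k.sum())
C=L[(x<-40)&(x>-60)&(abs(y)<9)&(z>8)&(z<22)]; print('catch x',np.percentile(C[:,0],[1,50,99]),len(C))
cv2.imwrite('pics/w5.png',cv2.resize(s['img'],(800,600))[...,::-1])
```

```text
[ 0.5 -0.2  0.2] [0.61139522 0.1689477  0.20640564]
flange plane [ 1.06171189e-03 -1.53646747e-04  4.79480311e+00] 4549
knob [-0.22678557 -2.43245685 30.39794326] 747
catch x [-59.74516347 -52.40052954 -45.40742467] 398
```

View pics/w5.png

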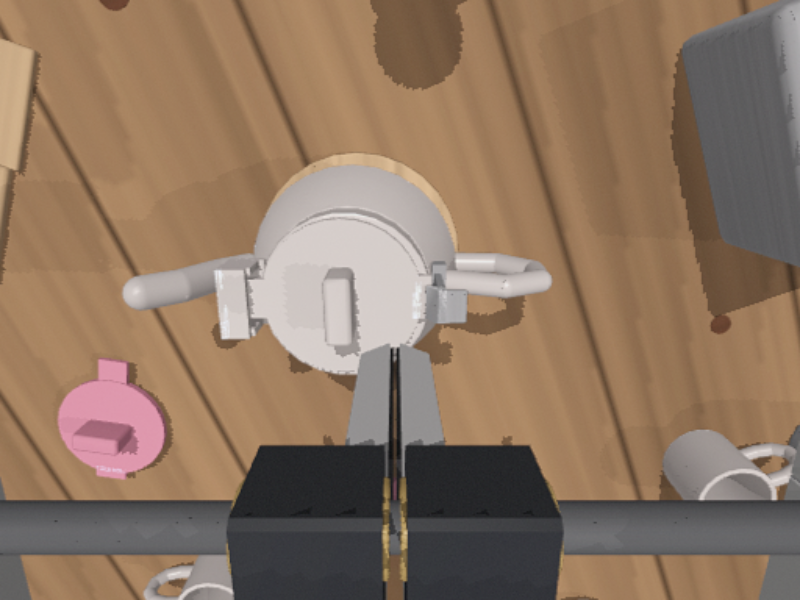

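The lid sits level (tilt 0.001, flange top 4.8 mm above the rim). The tongue is under the lip at (235,300), the catch at (440,295) is over the tab, and the robot is clear. Handing in.

```bash
python3 -c "
from bench import *
print(close_job())"
```

```text
the job is handed in; nothing more can be done
None
```

The job is handed in: the teapot's lid is hooked under the lip, snapped under the catch (peak press about 21 N) and measured level on the rim, the robot was clear, and nothing else was touched; the judge gave no verdict.

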